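# Weigh a tin on the kitchen scale

## Robot

A 7-joint arm with a two-finger parallel gripper is mounted at the origin on a cart in front of the work surface, level with it; the furniture and walls round the work are solid. World frame = base frame: x ahead of the robot, y to its left, z up, the work surface at z = 0. Lengths are in m, angles in rad, forces in N, time in s.
With the tool pointing down it reaches from about 0.425 to 0.875 m from the base axis. Payload 4.7 kg.
Tool frame: the origin (TCP) lies where the fingers leave the gripper's body, on its centre line; the fingertips stand 70 mm ahead of it and the grasp point (between the pads) lies 51 mm ahead of it; z points along the fingers, y is the line along which they close (so a half turn about z gives the same grasp; the last joint's range is limited). The gripper opens to 87 mm and grips with 3 to 60 N. Pads are 19 mm wide; open, the fingers measure 117 mm over their backs; the gripper's body (75 mm by 190 mm) begins 51 mm behind the grasp point.
Start: joints at [-1.123, 0.321, -0.07, 1.45, 0.023, 1.371, -0.057], TCP at [0.273, 0.59, 0.292] pointing down, gripper open.
Joint ranges: [-2.86, 2.86], [-0.3, 2.09], [-1.38, 1.24], [0.06, 2.45], [-1.56, 4.7], [0.09, 2.05], [-2.69, 2.69]. Speed limits (rad/s): [2.57, 2.57, 3.14, 3.14, 3.14, 3.14, 3.14].

## Interface

Orientations are given as a rotation vector (axis times angle).
In Python, from bench import ctrl gives the robot as it stands.
- The arm moves only by the tool drive_tool, never from a script. Its argument "motion" is a list of rows, each a list of 3 entries, a list of its own where there are three numbers: the shift along the tool's x, y, z in cm, then the turn, a rotation vector about the tool's x, y, z in degrees, then the opening, from -1 (shut) to 1 (fully open). In form: [[[x, y, z], [ax, ay, az], claw], ...]. A call has 1 to 12 rows; each row shifts and turns the commanded pose from where the row before left it, along the tool's axes as they then stand; what a row does not reach is not made up. A row lasts 1/8 s, in which the tool goes at most 62.5 mm and 10.7 degrees, less where a joint would pass 70% of its speed; a pose out of reach is approached as far as the arm can. A call with a gripper value outside its range is refused whole. The fingers move at their own pace and stop on an object; "force" is the grip in N (left out, the last holds). Time passes only in rows, so rows that do not move let the fingers close. It gives the time, the measured TCP pose, the force, the opening and the grip force at its end, in the units of the state.
- ctrl.get_state(): the state, without advancing time (a new reading comes with each control period).
- ctrl.get_image(name): name is "side" or "top" or "wrist"; returns the picture (480x640x3 uint8, red, green, blue); there is no depth.
- ctrl.calibration(name): a dict with "K" (3x3 intrinsics, pixels), "origin" and "attitude" of the camera in the world; the wrist camera has in their place "tool_from_camera" (4x4, takes a point from camera to tool coordinates, whose origin is the TCP and whose axes are the flange's). Camera axes: x right, y up, looking along -z (the intrinsics and any distortion apply to the point x, -y, -z); pixel columns grow to the right and rows downward; lengths in m; the calibration is good to about 2 mm. A picture is of the moment at which its call begins: read the wrist's pose just before it. calibration takes no time and is no camera call.
- ctrl.close_job(): hands the job in; it is judged then, once.
The state is a dict: "time": time; "joint_positions": joint angles; "qd": joint speeds; "joint_torque": joint torques, N m; "position": TCP position; "tool_rot": TCP orientation; "ft_force": force on the tool from outside, world axes, zero at the start; "torque": the same for the moment, N m; "grip_width": opening from 0.0 (shut) to 1.0 (fully open); "grip_force": force on a finger pad.
Only numpy, scipy, OpenCV 4.12 (cv2) and the standard library are available. Lean on these libraries where they do the work, as an engineer would, in place of code of your own. Each camera call takes 0.05 s, during which the arm holds its last target. There are 200 camera calls.

## Task

Weigh the low, wide tin that stands on the chopping board: first press the kitchen scale's round button fully down while its pan is still empty, to zero it. Then slide the tin upright, without lifting it, off the board onto the scale's round pan and leave it standing centred there, with no part of it overhanging the pan's edge. Leave the tomato timer on the board and the apple in front of it where they are.

Things in the scene. Friction and masses are not known exactly. Their poses are not given: they have to be found in the camera images.
- tin_centre (a point): Low wide round tin with a green label and gold-coloured lid, 86 mm diameter, 40 mm high, about 0.23 kg (varies), flat bottom; too wide to grasp, to be pushed by its side. The point is its centre, half-way up (20 mm above its bottom). It starts standing on the chopping board, its z axis up.
- board: Wooden chopping board lying on the counter, fixed, 220 mm (its x) by 340 mm (its y) by 21 mm thick; origin at the centre of its underside. The scale stands close to its short -y end, turned as the board is, at varying places along that end. The tin and the timer stand on it side by side, about 120 mm apart along its x; either may be the nearer one.
- scale: Slim white kitchen scale, fixed to the counter, 170 mm (its x) by 120 mm (its y); the white case is 15 mm high. Origin under the centre of the pan; the case runs from x = -108 to +62 mm and y = -60 to +60 mm. A control strip with a dark display and the round button lies along its -x (robot) side. The gap between the board's end and the case is about 10 mm, between the board's end and the pan's edge about 15 mm.
- pan_centre (a point): Centre of the top face of the scale's round flat steel pan: 110 mm diameter, no rim, top 20 mm above the counter (1 mm lower than the board's top, 5 mm above the case). The pan does not move.
- button_top (a point): Centre of the top of the scale's round grey button, 24 mm diameter, on the control strip 85 mm from the pan's centre towards the scale's -x and 30 mm towards its +y. At rest the top is 23.5 mm above the counter, 8.5 mm above the case. It is pressed straight down.
- scale_button (a joint): Travel of the button: 0 at rest, 0.005 m fully down, springs back. It needs about 1 N to start and 3.5 N to go fully down.
- timer: Bystander: kitchen timer in the shape of a tomato, 70 mm diameter, 65 mm high, loose, standing on the board beside the tin. Origin at the centre of its underside.
- tray_stand: Obstacle, fixed, always in the same place, to the right of the scale: wooden serving tray on a foot, 200 mm (its x) by 400 mm (its y), its top 203 mm above the counter; the origin is under its centre, at the counter. A teal sugar pot stands on it, 84 mm high, so go over it with the fingertips above 0.32 m or stay clear of it.
- apple: Bystander: red apple, 71 mm across, loose, in front of the board. Origin at its underside. (Another apple further left is fixed.)
Not all that is in view belongs to the job. There is more than one size of the scale; the one meant has the size given above.

How it is judged:
On the way:
1. The button is pressed fully down (at least 4 mm) while the tin is still clear of the pan (value of joint scale_button above 0.004 m and horizontal distance between tin_centre and pan_centre above 0.1 m), for 0.04 s.
At the end, for the whole second after the job is handed in: The tin stands upright and at rest on the pan (within 3 mm of the pan's height, tilt under 0.05 rad), its centre within 12 mm of the pan's centre so that no edge overhangs, and the button is released (horizontal distance between tin_centre and pan_centre below 0.012 m and z of tin_centre in the frame of pan_centre between 0.017 and 0.023 m and angle between tin_centre's own z axis and vertical below 0.05 rad and value of joint scale_button below 0.002 m and linear speed of tin below 0.01 m/s); the robot touches nothing.
It fails at once if the tin is lifted more than 20 mm above the board (height (world z) of tin_centre above 0.061 m).
It fails at once if the tin is tipped by more than 0.4 rad (angle between tin_centre's own z axis and vertical above 0.4 rad).
It fails at once if the timer is moved more than 30 mm (distance of timer from where it was at the start of the episode above 0.03 m).
It fails at once if the apple is moved more than 30 mm (distance of apple from where it was at the start of the episode above 0.03 m).
It also fails if it takes over 56 s, if anything falls off the work surface, if the arm or the gripper's body presses on something with over 40 N, if the wrist force passes 120 N, or if a joint passes its speed limit or range.

## Working session

There is one attempt and no reset: what is moved stays moved. The work goes in short steps, Python scripts to look and compute and a tool call to move; the robot and the scene stay as the last step left them, time stands still between calls to the robot, and variables do not carry over. Pictures are saved under pics/ and viewed, at most 10 in all, crops included, and the job is handed in when it is done.

Besides the shell and the picture viewer there is one more tool, called after ">>>" as name([rows], argument=value, ...), one row to a line, values as JSON. drive_tool: Moves the arm, as the interface text tells. Its arguments: {"type":"object","properties":{"motion":{"type":"array","items":{"type":"array"}},"force":{"type":"number"}},"required":["motion"]}

```bash
mkdir -p pics
python3 - <<'E'
from bench import ctrl
import cv2
s=ctrl.get_state();print(s)
for n in("top","side"):
    cv2.imwrite(f"pics/{n}0.png",ctrl.get_image(n)[:,:,::-1])
    print(ctrl.calibration(n))
print(ctrl.calibration("wrist"))
E
```

```text
{'time': 0.0, 'joint_positions': array([-1.12288764,  0.32184409, -0.07005884,  1.45166969,  0.0226155 ,
        1.3707771 , -0.05691715]), 'qd': array([-3.17759694e-04, -9.90587823e-04,  1.18006773e-03,  5.32354747e-04,
        7.02371379e-04, -9.45946468e-05,  2.87628344e-04]), 'joint_torque': array([-1.96337569e-04, -4.91286671e+01, -4.03991975e-01, -3.12527812e+01,
       -6.38793991e-02,  4.34839132e-02,  1.43017464e-04]), 'position': array([0.27309839, 0.58939114, 0.29115015]), 'tool_rot': array([-6.76043543e-01, -3.06768940e+00,  2.96716143e-03]), 'ft_force': array([ 0.7665034 , -0.51978198, -0.13556218]), 'torque': array([0.016187  , 0.02989806, 0.02595804]), 'grip_force': 0.0, 'grip_width': 0.9958906512669594}
{'K': array([[624.21258149,   0.        , 315.35192171],
       [  0.        , 624.21258149, 234.5872598 ],
       [  0.        ,   0.        ,   1.        ]]), 'origin': array([0.40343632, 0.00380753, 1.32962124]), 'attitude': array([ 0.03195389, -0.06009816, -1.58012653])}
{'K': array([[599.96812821,   0.        , 323.32955515],
       [  0.        , 599.96812821, 237.96344065],
       [  0.        ,   0.        ,   1.        ]]), 'origin': array([ 0.89009273, -0.82160027,  0.97926438]), 'attitude': array([0.76735382, 0.18607221, 0.40729821])}
{'K': array([[378.17699345,   0.        , 319.18013246],
       [  0.        , 378.17699345, 246.73845851],
       [  0.        ,   0.        ,   1.        ]]), 'tool_from_camera': array([[ 1.72700782e-04,  9.71046424e-01,  2.38890796e-01,
         6.56352011e-02],
       [ 9.99999881e-01, -2.76825432e-04,  4.02315976e-04,
        -5.55526822e-04],
       [ 4.56798537e-04,  2.38890698e-01, -9.71046356e-01,
        -9.24221561e-02],
       [ 0.00000000e+00,  0.00000000e+00,  0.00000000e+00,
         1.00000000e+00]])}
```

View pics/top0.png

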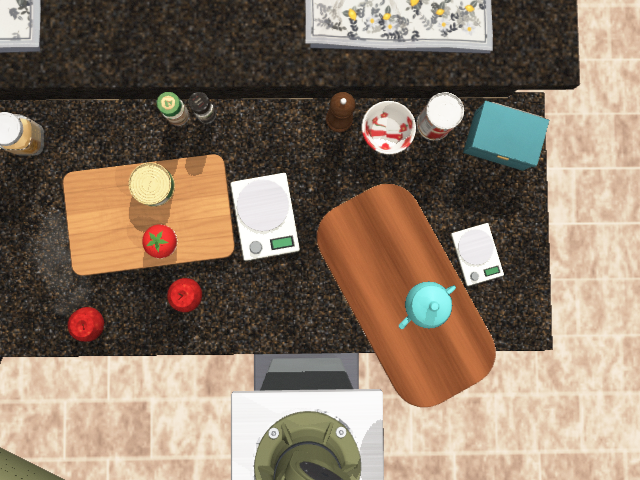

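View pics/side0.png

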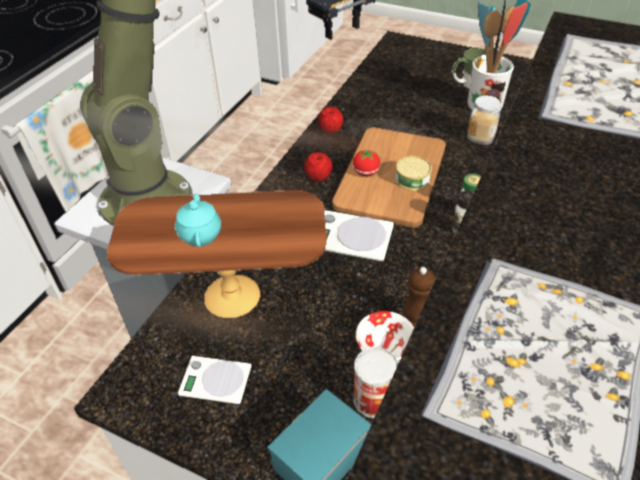

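Top view: the candidates for the scale are the one at (265,217), touching the board's end, and a smaller one at (477,255). The first fits the size and place given. The tin is at (151,185), the timer at (159,241) and the apple at (184,295). I'll confirm the scale in an enlarged crop.

```bash
cat > h.py <<'E'
import numpy as np
from scipy.spatial.transform import Rotation as R
from bench import ctrl
def ray(name,uv,z,pose=None):
    """pixel -> world point on plane z; pose=(position,tool_rot) for wrist"""
    c=ctrl.calibration(name); d=np.linalg.inv(c["K"])@[uv[0],uv[1],1.]; d=d*[1,-1,-1]
    if name=="wrist":
        T=c["tool_from_camera"]; Rw=R.from_rotvec(pose[1]).as_matrix()
        o=pose[0]+Rw@T[:3,3]; d=Rw@T[:3,:3]@d
    else: o=c["origin"]; d=R.from_rotvec(c["attitude"]).as_matrix()@d
    return o+d*(z-o[2])/d[2]
E
python3 - <<'E'
import cv2
im=cv2.imread("pics/top0.png")
cv2.imwrite("pics/crop.png",cv2.resize(im[140:330,55:310],None,fx=3,fy=3,interpolation=cv2.INTER_CUBIC))
E
```

```text
(no output)
```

View pics/crop.png

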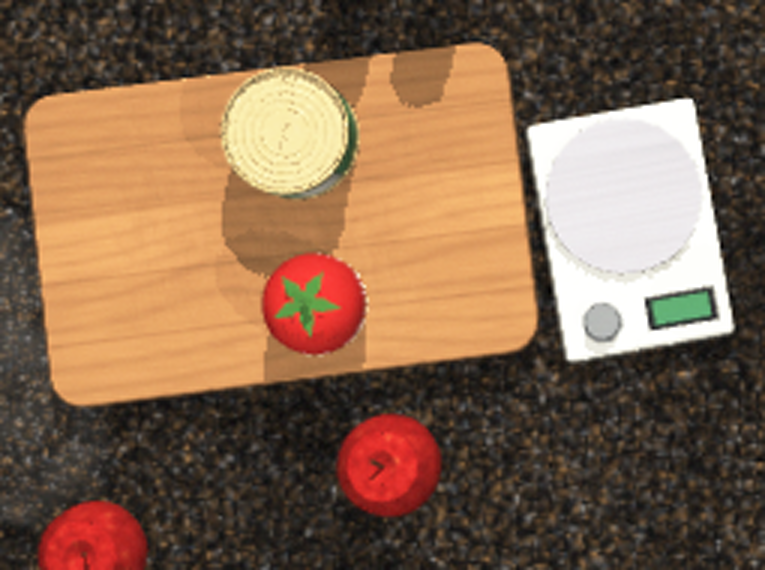

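The crop confirms it: the large scale beside the board has pan (623,196), button (602,321) and case corners (528,126), (692,99), (734,331), (568,360). The tin lid is at (287,132), the tomato at (314,303) and the near apple at (389,465).

Run:
```python
from h import *
np.set_printoptions(precision=4,suppress=True)
P={}
for n,u,z in[("pan",(623,196),.02),("btn",(602,321),.0235),("tin",(287,132),.061),("tomato",(314,303),.05),("apple",(389,465),.036),
 ("s1",(528,126),.015),("s2",(692,99),.015),("s3",(734,331),.015),("s4",(568,360),.015),("bTL",(25,100),.021),("bTR",(505,42),.021),("bBR",(540,350),.021),("bBL",(53,405),.021)]:
    P[n]=ray("top",((u[0]+.5)/3+55-.5,(u[1]+.5)/3+140-.5),z)[:2]; print(n,P[n])
d=P["s1"]-P["s4"];print("scale yaw",np.degrees(np.arctan2(d[1],d[0])),np.linalg.norm(d))
print("tin side cam")
print(ray("side",(413,166),.061),"pan",ray("side",(361,234),.02))
c=P["btn"]-P["pan"];print(np.linalg.norm(c),np.degrees(np.arctan2(c[1],c[0])-np.arctan2(30,-85)))
d=P["pan"]-P["tin"];print("tin->pan",d,np.linalg.norm(d))
s=ctrl.get_state();print(R.from_rotvec(s["tool_rot"]).as_matrix())
```

```text
pan [0.5435 0.0909]
btn [0.4557 0.1058]
tin [0.5847 0.3157]
tomato [0.4688 0.2995]
apple [0.3579 0.2511]
s1 [0.5942 0.1579]
s2 [0.6125 0.0422]
s3 [0.4482 0.014 ]
s4 [0.429  0.1303]
bTL [0.6144 0.508 ]
bTR [0.6529 0.1732]
bBR [0.436  0.1492]
bBL [0.4013 0.486 ]
scale yaw 9.466110214264734 0.1674670560171738
tin side cam
[0.585  0.3161 0.061 ] pan [0.5445 0.0846 0.02  ]
0.08899207238274251 9.83168671557628
tin->pan [-0.0412 -0.2248] 0.22854491401602808
[[-0.9074  0.4203 -0.0006]
 [ 0.4203  0.9074 -0.0016]
 [-0.0001 -0.0017 -1.    ]]
```

>>> drive_tool([
  [[0,0,0],[0,0,10.7],-1],
  [[0,0,0],[0,0,10.7],-1],
  [[0,0,0],[0,0,10.7],-1],
  [[0,0,0],[0,0,10.7],-1],
  [[0,0,0],[0,0,10.7],-1],
  [[0,0,0],[0,0,10.7],-1],
  [[0,0,0],[0,0,10.7],-1],
])

```text
time: 0.98
position: [0.2731, 0.5895, 0.2916]
tool_rot: [2.408, 2.017, -0.002]
ft_force: [-0.2, 0.3, -0.5]
grip_width: 0.289
grip_force: 0.0
```

>>> drive_tool([
  [[-3.95,2.77,0],[0,0,0],-1],
  [[-3.95,2.77,0],[0,0,0],-1],
  [[-3.95,2.77,0],[0,0,0],-1],
  [[-3.95,2.77,0],[0,0,0],-1],
  [[-3.95,2.77,0],[0,0,0],-1],
  [[-3.95,2.77,0],[0,0,0],-1],
  [[-3.95,2.77,0],[0,0,0],-1],
  [[-3.95,2.77,0],[0,0,0],-1],
  [[-3.95,2.77,0],[0,0,0],-1],
  [[-3.95,2.77,0],[0,0,0],-1],
  [[-3.95,2.77,0],[0,0,0],-1],
  [[0,0,0],[0,0,0],-1],
])

```text
time: 2.48
position: [0.5011, 0.1053, 0.2922]
tool_rot: [2.409, 2.014, -0.001]
ft_force: [-0.4, 0.4, 0.7]
grip_width: 0.004
grip_force: 0.0
```

Run:
```python
from h import *
import cv2,pickle
s=ctrl.get_state();im=ctrl.get_image("wrist")
cv2.imwrite("pics/w1.png",im[:,:,::-1]);pickle.dump((s["position"],s["tool_rot"]),open("w1.pkl","wb"))
print(s["time"],s["position"],R.from_rotvec(s["tool_rot"]).as_matrix(),s["grip_width"])
```

```text
2.475 [0.50105865 0.10526779 0.29217741] [[ 1.77272513e-01  9.84161721e-01  4.04943822e-04]
 [ 9.84160812e-01 -1.77271735e-01 -1.49276045e-03]
 [-1.39733260e-03  6.63155236e-04 -9.99998804e-01]] 0.003951799268283938
```

View pics/w1.png

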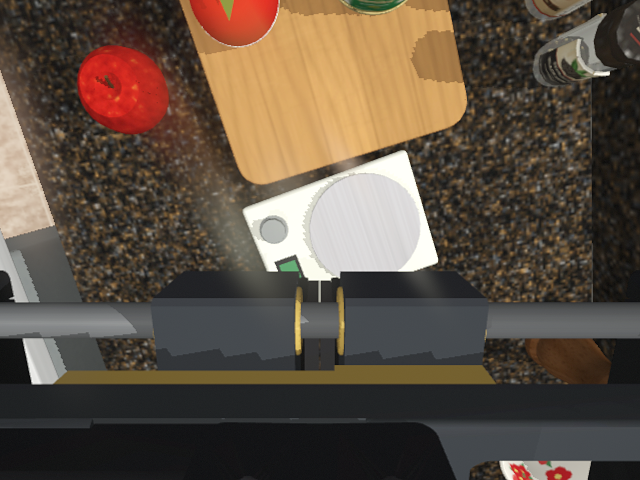

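Wrist view: the button top is at about (273,229). The pan circle runs from col 308 to 421 with its top at row 173, so its centre is about (364,229). The board edge runs from (262,184) to (462,122).

Run:
```python
from h import *
import pickle
p=pickle.load(open("w1.pkl","rb"))
np.set_printoptions(precision=4,suppress=True)
f=lambda u,z:ray("wrist",u,z,p)[:2]
l,r,t=f((308,229),.02),f((421,229),.02),f((364,173),.02)
print("pan",f((364.5,229),.02),"diam",np.linalg.norm(l-r),"top->",np.linalg.norm(t-f((364.5,229),.02)))
b=f((273,229.5),.0235);print("btn",b)
c=b-f((364.5,229),.02);print(np.linalg.norm(c),np.degrees(np.arctan2(c[1],c[0])-np.arctan2(30,-85)))
for u in[(243,208),(407,151),(438,262)]:print("corner",f(u,.015))
Rw=R.from_rotvec(p[1]).as_matrix()
print("to button tool cm",Rw[:2,:2].T@(b-p[0][:2])*100)
```

```text
pan [0.5425 0.0897] diam 0.11091938031728904 top-> 0.054073823972093114
btn [0.4545 0.1057]
0.08942155476967871 9.123547461349581
corner [0.4286 0.1305]
corner [0.5937 0.1559]
corner [0.6114 0.0416]
to button tool cm [-0.7795 -4.5883]
```

>>> drive_tool([
  [[-0.4,-2.3,3],[0,0,0],-1],
  [[-0.4,-2.3,3],[0,0,0],-1],
  [[0,0,4.5],[0,0,0],-1],
  [[0,0,4.5],[0,0,0],-1],
  [[0,0,3],[0,0,0],-1],
  [[0,0,1],[0,0,0],-1],
  [[0,0,0],[0,0,0],-1],
])

```text
time: 3.4
position: [0.4529, 0.1106, 0.1022]
tool_rot: [-2.401, -2.026, 0.001]
ft_force: [-0.4, -0.0, 0.7]
grip_width: 0.008
grip_force: 0.0
```

>>> drive_tool([
  [[0,0,0.6],[0,0,0],-1],
  [[0,0,0.4],[0,0,0],-1],
  [[0,0,0.3],[0,0,0],-1],
  [[0,0,0],[0,0,0],-1],
  [[0,0,0],[0,0,0],-1],
])

```text
time: 4.03
position: [0.4539, 0.1103, 0.0898]
tool_rot: [2.402, 2.024, 0.003]
ft_force: [0.2, 0.9, 3.3]
grip_width: 0.003
grip_force: 1.4
```

>>> drive_tool([
  [[0,0,0.2],[0,0,0],-1],
  [[0,0,0.1],[0,0,0],-1],
  [[0,0,0],[0,0,0],-1],
  [[0,0,0],[0,0,0],-1],
])

```text
time: 4.53
position: [0.454, 0.1103, 0.0882]
tool_rot: [-2.402, -2.024, -0.002]
ft_force: [-4.9, -0.5, 19.3]
grip_width: 0.004
grip_force: 9.5
```

>>> drive_tool([
  [[0,0,-2],[0,0,0],-1],
  [[0,0,-5],[0,0,0],-1],
  [[0,0,-5],[0,0,0],-1],
  [[2,1.2,-5],[0,0,0],0.4],
  [[4,2.5,-3],[0,0,0],0.4],
  [[4,2.5,0],[0,0,0],0.4],
  [[4,2.5,0],[0,0,0],0.4],
  [[0,0.5,0],[0,0,0],0.4],
  [[0,0,0],[0,0,0],0.4],
])

```text
time: 5.65
position: [0.5674, 0.2308, 0.2852]
tool_rot: [2.403, 2.023, -0.005]
ft_force: [0.2, 0.2, -0.9]
grip_width: 0.6
grip_force: 0.0
```

Run:
```python
from h import *
import cv2,pickle
s=ctrl.get_state();im=ctrl.get_image("wrist")
cv2.imwrite("pics/w2.png",im[:,:,::-1]);pickle.dump((s["position"],s["tool_rot"]),open("w2.pkl","wb"))
print(s["time"],s["position"],R.from_rotvec(s["tool_rot"]).as_matrix(),s["grip_width"])
```

```text
5.65 [0.56742168 0.23078668 0.28515939] [[ 0.17067354  0.9853259  -0.00185045]
 [ 0.98532355 -0.17067793 -0.0025582 ]
 [-0.00283649 -0.00138667 -0.99999502]] 0.6001244949170383
```

View pics/w2.png

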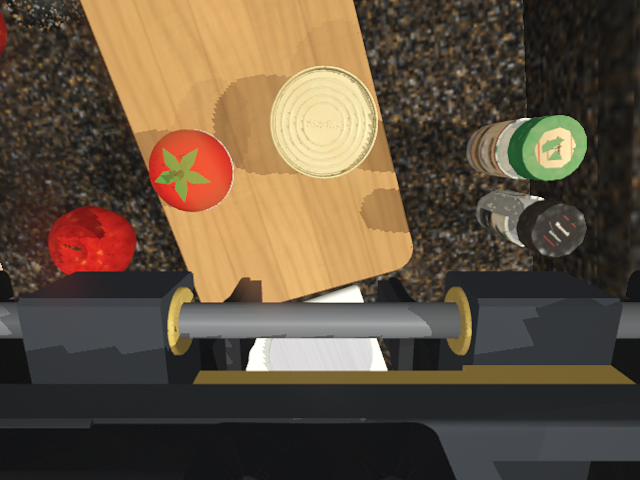

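The lid centre is at (324,122), with edges at cols 270 and 377. The bottles at (550,150) and (555,225) lie to the right.

Run:
```python
from h import *
import pickle
p=pickle.load(open("w2.pkl","rb"))
np.set_printoptions(precision=4,suppress=True)
Rw=R.from_rotvec(p[1]).as_matrix()
f=lambda u,z:ray("wrist",u,z,p)[:2]
tin=f((324,122),.061);print("tin",tin,np.linalg.norm(f((270,122),.061)-f((377,122),.061)))
print("bottle foot/left",f((467,150),.02),f((510,145),.09))
pan=np.array([.543,.090])
d=tin-pan;print("heading of x",np.degrees(np.arctan2(d[1],d[0])),np.linalg.norm(d),"now",np.degrees(np.arctan2(Rw[1,0],Rw[0,0])))
u=d/np.linalg.norm(d)
for b in(.075,):
    t=tin+u*b;print("pre",t,"tool cm",Rw[:2,:2].T@(t-p[0][:2])*100)
```

```text
tin [0.5849 0.3173] 0.08523396414957775
bottle foot/left [0.7105 0.2738] [0.7159 0.2761]
heading of x 79.54995006252679 0.23108577004099828 now 80.17297788317637
pre [0.5985 0.391 ] tool cm [16.3178  0.3293]
```

>>> drive_tool([
  [[4,0.3,0],[0,0,0.6],0.4],
  [[4,0,0],[0,0,0],0.4],
  [[4,0,0],[0,0,0],0.4],
  [[4,0,0],[0,0,0],0.4],
  [[0.3,0,3],[0,0,0],0.4],
  [[0,0,4.5],[0,0,0],0.4],
  [[0,0,4.5],[0,0,0],0.4],
  [[0,0,4],[0,0,0],0.4],
  [[0,0,2],[0,0,0],0.4],
  [[0,0,0.5],[0,0,0],0.4],
  [[0,0,0],[0,0,0],0.4],
])

```text
time: 7.08
position: [0.6002, 0.3923, 0.1029]
tool_rot: [2.413, 2.011, 0.003]
ft_force: [0.2, 0.4, 0.0]
grip_width: 0.701
grip_force: 0.0
```

```bash
cat > off.py <<'E'
from h import *
np.set_printoptions(precision=4,suppress=True)
s=ctrl.get_state();p=s["position"];Rw=R.from_rotvec(s["tool_rot"]).as_matrix()
print(p,s["grip_width"],"x heading",np.degrees(np.arctan2(Rw[1,0],Rw[0,0])),"tilt",Rw[2])
for n,t in(("tin",[.5849,.3173]),("pan",[.543,.090])):print(n,"in tool cm",Rw[:2,:2].T@(np.array(t)-p[:2])*100)
E
python3 off.py
```

```text
[0.6002 0.3923 0.1029] 0.7007135934259398 x heading 79.62813229475508 tilt [ 0.0015  0.0016 -1.    ]
tin in tool cm [-7.6509 -0.1579]
pan in tool cm [-30.7638  -0.1872]
```

>>> drive_tool([
  [[-1.5,-0.17,0.4],[0,0,0],0.4],
  [[-1.2,0,0],[0,0,0],0.4],
  [[-0.5,0,0],[0,0,0],0.4],
  [[-0.5,0,0],[0,0,0],0.4],
  [[-0.6,0,0],[0,0,0],0.4],
  [[-0.8,0,0],[0,0,0],0.4],
  [[-1.0,0,0],[0,0,0],0.4],
  [[-1.0,0,0],[0,0,0],0.4],
  [[-1.0,0,0],[0,0,0],0.4],
  [[-1.0,0,0],[0,0,0],0.4],
  [[-0.5,0,0],[0,0,0],0.4],
  [[0,0,0],[0,0,0],0.4],
])

```text
time: 8.57
position: [0.5805, 0.2969, 0.0971]
tool_rot: [2.413, 2.011, -0.002]
ft_force: [-1.0, 0.4, 0.0]
grip_width: 0.704
grip_force: 0.2
```

```bash
python3 off.py
python3 - <<'E'
from h import *
import cv2,pickle
s=ctrl.get_state();im=ctrl.get_image("wrist")
cv2.imwrite("pics/w3.png",im[:,:,::-1]);pickle.dump((s["position"],s["tool_rot"]),open("w3.pkl","wb"))
t=ctrl.get_image("top")[:,:,::-1]
cv2.imwrite("pics/t3.png",cv2.resize(t[100:330,55:310],None,fx=2.5,fy=2.5,interpolation=cv2.INTER_CUBIC))
E
```

```text
[0.5805 0.2969 0.0971] 0.7035191479755651 x heading 79.60167879974324 tilt [-0.0011 -0.0002 -1.    ]
tin in tool cm [2.0817 0.0665]
pan in tool cm [-21.0313   0.0478]
```

View pics/w3.png

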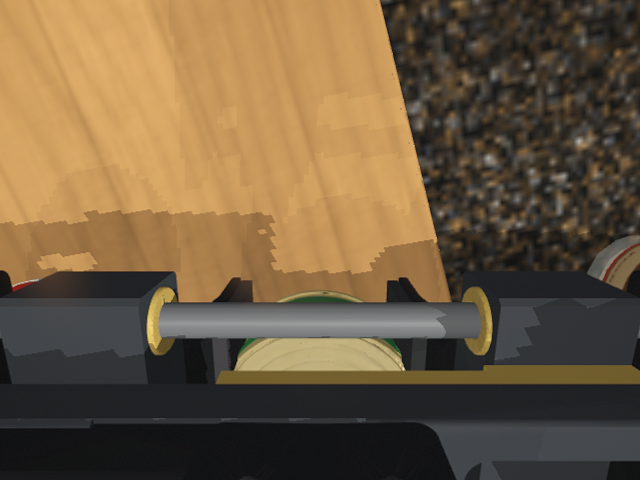

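The wrist view shows the tin (lid near (320,350)) centred between the fingers, which sit at cols about 230 and 405. I'll keep pushing.

>>> drive_tool([
  [[-0.6,0.05,0],[0,0,0],0.4],
  [[-1.0,0,0],[0,0,0],0.4],
  [[-1.3,0,0],[0,0,0],0.4],
  [[-1.3,0,0],[0,0,0],0.4],
  [[-1.3,0,0],[0,0,0],0.4],
  [[-1.3,0,0],[0,0,0],0.4],
  [[-1.3,0,0],[0,0,0],0.4],
  [[-1.3,0,0],[0,0,0],0.4],
  [[-1.2,0,0],[0,0,0],0.4],
  [[-1.0,0,0],[0,0,0],0.4],
  [[-0.8,0,0],[0,0,0],0.4],
  [[-0.6,0,0],[0,0,0],0.4],
])

```text
time: 10.18
position: [0.5575, 0.1695, 0.0972]
tool_rot: [2.413, 2.012, -0.0]
ft_force: [1.1, 1.0, -1.0]
grip_width: 0.703
grip_force: 0.5
```

>>> drive_tool([
  [[-0.6,0,0],[0,0,0],0.4],
  [[-0.5,0,0],[0,0,0],0.4],
  [[-0.3,0,0],[0,0,0],0.4],
  [[-0.3,0,0],[0,0,0],0.4],
  [[0,0,0],[0,0,0],0.4],
  [[0,0,0],[0,0,0],0.4],
])

```text
time: 10.92
position: [0.5547, 0.1533, 0.0973]
tool_rot: [2.413, 2.012, -0.0]
ft_force: [0.4, 0.3, -0.0]
grip_width: 0.703
grip_force: 0.0
```

```bash
python3 off.py
python3 - <<'E'
from h import *
import cv2
t=ctrl.get_image("top")[:,:,::-1]
cv2.imwrite("pics/t4.png",cv2.resize(t[120:320,130:330],None,fx=3,fy=3,interpolation=cv2.INTER_CUBIC))
E
```

```text
[0.5547 0.1533 0.0973] 0.7026474914164389 x heading 79.64894667566234 tilt [-0.0002  0.0001 -1.    ]
tin in tool cm [16.6803  0.0263]
pan in tool cm [-6.4326 -0.0114]
```

View pics/t4.png

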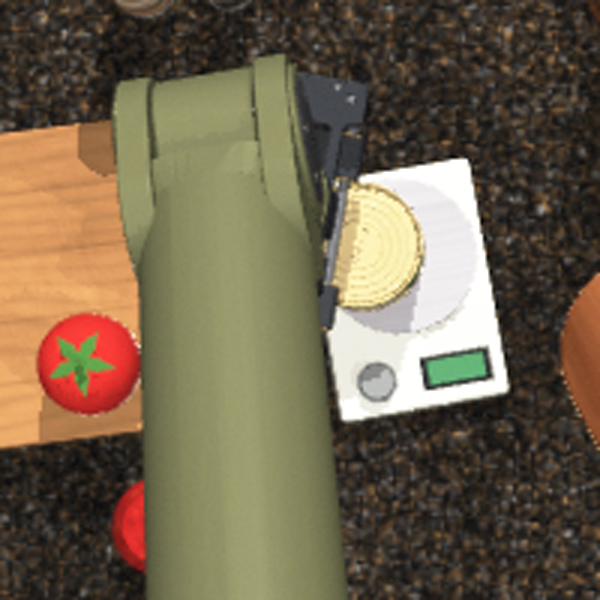

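The tin is upright and partly on the pan. The lid's right edge is at crop (424,247), its top at about (362,183) and its bottom at about (372,309).

Run:
```python
from h import *
f=lambda u,z:ray("top",((u[0]+.5)/3+129.5,(u[1]+.5)/3+119.5),z)[:2]
s=ctrl.get_state();Rw=R.from_rotvec(s["tool_rot"]).as_matrix()[:2,:2]
for q in[(424,247),(362,183),(372,309)]:print((f(q,.06)),Rw.T@(f(q,.06)-s["position"][:2])*100)
q=f((476,250),.02);print("pan right edge",Rw.T@(q-s["position"][:2])*100)
```

```text
[0.54520378 0.07055552] [-8.31057831  0.55708407]
[0.58938139 0.11248532] [-3.39223992  4.149805  ]
[0.50321196 0.10607826] [-5.57038133 -4.21188851]
pan right edge [-11.65373331   1.37515687]
```

>>> drive_tool([
  [[-0.3,0,0],[0,0,0],0.4],
  [[-0.5,0,0],[0,0,0],0.4],
  [[-0.5,0,0],[0,0,0],0.4],
  [[-0.4,0,0],[0,0,0],0.4],
  [[-0.3,0,0],[0,0,0],0.4],
  [[-0.2,0,0],[0,0,0],0.4],
  [[-0.2,0,0],[0,0,0],0.4],
  [[0,0,0],[0,0,0],0.4],
  [[0,0,0],[0,0,0],0.4],
])

```text
time: 12.1
position: [0.5503, 0.1295, 0.0973]
tool_rot: [2.413, 2.012, -0.0]
ft_force: [0.1, 0.8, -1.2]
grip_width: 0.699
grip_force: 0.2
```

>>> drive_tool([
  [[0.5,0,0],[0,0,0],0.4],
  [[2,0,0],[0,0,0],0.4],
  [[3,0,0],[0,0,0],0.4],
  [[2,0,-3],[0,0,0],0.4],
  [[2,0,-4],[0,0,0],0.4],
  [[2,0,-4],[0,0,0],0.4],
  [[4,0,-4],[0,0,0],0.4],
  [[4,0,-3],[0,0,0],0.4],
  [[0,0,0],[0,0,0],0.4],
])

```text
time: 13.22
position: [0.5848, 0.3287, 0.2798]
tool_rot: [-2.404, -2.02, -0.01]
ft_force: [0.3, 0.1, -1.4]
grip_width: 0.698
grip_force: 0.0
```

Run:
```python
from h import *
import cv2
t=ctrl.get_image("top")[:,:,::-1]
cv2.imwrite("pics/t5.png",cv2.resize(t[150:280,210:340],None,fx=4.5,fy=4.5,interpolation=cv2.INTER_CUBIC))
```

```text
(no output)
```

View pics/t5.png

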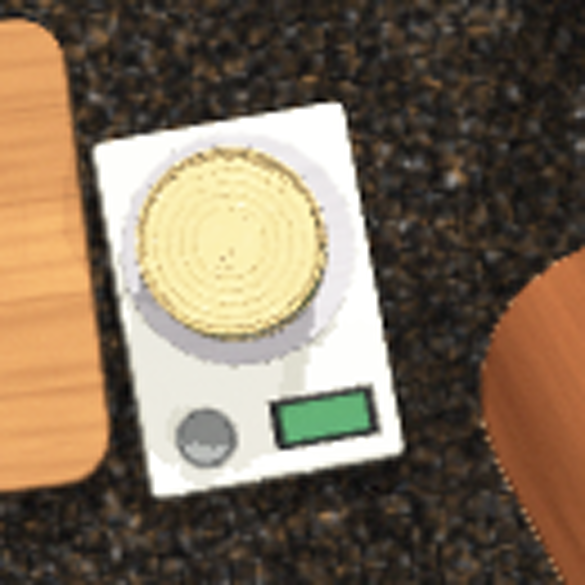

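The tin is on the pan: lid from cols 137–326 and rows 147–339, centred at (231.5,243). The pan spans cols 120–355 and rows about 130–365, centred at about (237.5,248).

Run:
```python
from h import *
f=lambda u,z:ray("top",((u[0]+.5)/4.5+209.5,(u[1]+.5)/4.5+149.5),z)[:2]
a,b=f((231.5,243),.06),f((237.5,248),.02);print(a,b,(a-b)*1000,(a-[.543,.090])*1000)
print(ctrl.get_state()["qd"].round(3))
```

```text
[0.54207128 0.09084557] [0.54406586 0.09079784] [-1.99457837  0.04772646] [-0.92872195  0.84557062]
[ 0.026 -0.003  0.035  0.068  0.02  -0.001  0.006]
```

The tin is centred to within 2 mm and the robot is clear of everything, so I'm handing in.

```bash
python3 -c "
from bench import ctrl
print(ctrl.close_job())"
```

```text
the job is handed in; nothing more can be done
None
```

I pressed the scale's button fully down (19 N) with the pan empty, then slid the tin upright onto the pan, where it measured within about 2 mm of centre. The timer and apple were left alone, and I handed the job in at about 13 s; the hand-in gave back no verdict.

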